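# Clamp the circuit board with the spacer that fits

## Robot

A 7-joint arm with a two-finger parallel gripper is mounted at the origin on the work surface. World frame = base frame: x ahead of the robot, y to its left, z up, the work surface at z = 0. Lengths are in mm, angles in rad, forces in N, time in s.
With the tool pointing down it reaches from about 400 to 900 mm from the base axis. Payload 5.6 kg.
Tool frame: the origin (TCP) lies midway between the tips of the shut fingers; the grasp point (between the pads) lies 19 mm behind it; z points along the fingers, y is the line along which they close (so a half turn about z gives the same grasp; the last joint's range is limited). The gripper opens to 92 mm and grips with 3 to 60 N. Pads are 20 mm wide; open, the fingers measure 128 mm over their backs; the gripper's body (75 mm by 189 mm) begins 69 mm behind the grasp point.
Start: joints at [-1.235, 0.468, -0.012, 1.603, 0.006, 1.071, -0.056], TCP at [240.415, 603.912, 214.592] pointing down, gripper open.
Joint ranges: [-2.53, 2.53], [-0.31, 2.02], [-1.57, 1.55], [0.28, 2.44], [-1.29, 4.43], [0.15, 1.84], [-2.92, 2.92]. Speed limits (rad/s): [2.57, 2.57, 3.14, 3.14, 3.14, 3.14, 3.14].

## Interface

Orientations are given as a rotation vector (axis times angle).
In Python, from cell import robot, grip, kin, viewer gives the robot as it stands. Calls block until the motion is done:
- robot.movep(position, orientation): joint-space move of the TCP to a pose.
- robot.servo_line(position, feed=150, rotation=None): straight line of the TCP; rotation=None keeps the orientation; feed is the mean speed in mm/s.
- robot.goto_joints(angles): joint-space move.
- grip(opening, newtons=None): opening from 0.0 (shut) to 1.0 (fully open); newtons is the grip in N (None keeps the last); returns when the fingers have stopped.
- robot.hold(seconds).
- kin.ik(position, orientation): joint angles nearest the present ones, or None.
- robot.observe(): the state.
- viewer.read_camera(name): name is "scene" or "top" or "wrist"; returns the picture (400x640x3 uint8, red, green, blue); there is no depth.
- viewer.camera_info(name): a dict with "camera_matrix" (3x3 intrinsics, pixels), "R" (3x3) and "t" (3): a world point X has camera coordinates R X + t. Camera axes: x right, y down, z forward; pixel columns grow to the right and rows downward; lengths in mm; the calibration is good to about 2 mm. The wrist camera is an equidistant fisheye: a pixel r from the principal point sees the ray r / f radians off the axis. A picture is of the moment at which its call begins: read the wrist's pose just before it. camera_info takes no time and is no camera call; for the wrist camera it gives the pose at the moment of the call.
A pose or a line that the arm cannot do raises robot.IKError and nothing moves.
- robot.job_done(): hands the job in; it is judged then, once.
Trained networks look in the newest picture that a camera, given by its name, has taken for a name from the list of things; names that differ only in an ending like _2 or _b are one class to them, and where a whole thing is asked for, a point or a joint stands for the part that bears it (a point fixed in the world has none). Each returns a list of dicts, best first, with "confidence" (0 to 1); they miss things now and then, are a little off and sometimes report something else, mostly with a low value. They report only what shows in the picture. A call takes as long as a camera call.
- viewer.silhouettes(name, camera): "mask" (400x640 bool, what is visible of it).
- viewer.pinpoint(name, camera): "at" ([x, y, z] in mm, in the coordinates of the camera as it stood for that picture, good to about 4 mm: a listed point, or the origin of a listed thing).
The state is a dict: "t": time; "joints": joint angles; "joint_velocities": joint speeds; "joint_torque": joint torques, N m; "tcp_pos": TCP position; "tcp_rot": TCP orientation; "contact_force": force on the tool from outside, world axes, zero at the start; "wrist_torque": the same for the moment, N m; "grip_width": opening from 0.0 (shut) to 1.0 (fully open); "grip_force": force on a finger pad.
Only numpy, scipy, OpenCV 4.12 (cv2) and the standard library are available. Lean on these libraries where they do the work, as an engineer would, in place of code of your own. Each camera call takes 0.05 s, during which the arm holds its last target. There are 200 camera calls.

## Task

Of the four look-alike spacers under the light bar, take the one whose height just fills the space between the bare square on the circuit board and the pad of the clamp when its arm is level, and stand it upright in the middle of that square while the clamp is still open. Then swing the clamp arm over so that it rests level on the spacer. Leave the other spacers and everything else where they are.

Things in the scene. Friction and masses are not known exactly. Their poses are not given: they have to be found in the camera images.
- spacer_22: plain round aluminium spacer, 18 mm in diameter, 22 mm tall, with a dark bore mark in its top; stands upright on the lamp stand's base. Origin: centre of its underside; z up its axis.
- spacer_30: plain round aluminium spacer, 18 mm in diameter, 30 mm tall, with a dark bore mark in its top; stands upright on the lamp stand's base. Origin: centre of its underside; z up its axis.
- spacer_38: plain round aluminium spacer, 18 mm in diameter, 38 mm tall, with a dark bore mark in its top; stands upright on the lamp stand's base. Origin: centre of its underside; z up its axis.
- spacer_46: plain round aluminium spacer, 18 mm in diameter, 46 mm tall, with a dark bore mark in its top; stands upright on the lamp stand's base. Origin: centre of its underside; z up its axis.
- stand: fixed lamp stand: white base 110 x 340 x 6 mm; the spacers stand in a row along its y at about x = -10 mm, 60 mm apart, in any order. A light bar runs along y above and just behind the row (x 0 to 32, z 115 to 137 mm, a 14 mm post at each end, y = +-155): it blocks a gripper coming straight down; lean it back to the stand's -x. Origin: centre of the underside; x away from the robot.
- nest: fixed board nest: dark steel plate 220 x 170 x 10 mm with a green circuit board on it (top 12 mm above the table, low chips up to 4 mm), and at its far (+x) end the bracket of a hold-down clamp. Origin: centre of the underside; x points away from the robot.
- spot (a point): centre of the bare brass-coloured 28 mm square on the circuit board, at the board's top face (12 mm above the table); the place for the spacer, 70 mm before the clamp's hinge. Axes as the nest.
- clamp (a joint): angle of the clamp arm: 0 = level, pointing to the nest's -x, with the rubber pad's face 38 mm above the spot; about 1.57 = upright (open); range -0.25 to 1.9. Past upright it stays open, below about 1.1 it sinks under its own weight (0.25 kg) and rests on what is under it.
- clamp_grip (a point): middle of the black cross-grip at the end of the clamp arm: a cylinder 20 mm in diameter, 22 mm long along the hinge axis, so 22 mm between the fingers; 118 mm from the hinge. The arm between is a bar 14 mm wide and 10 mm thick.
- clamp_hinge (a point): point on the clamp's hinge axis, 60 mm above the table, in the arm's mid-plane; the hinge axis is the nest's y. Axes as the nest. The bracket reaches 70 mm above the table.
- nut: loose brass nut, 18 mm across, 8 mm tall, lying on the lamp stand behind the spacers; leave alone. Origin: centre of its underside.
- jar: amber flux jar, 28 mm across, 40 mm tall, standing on a far corner of the nest; leave alone. Origin: centre of its underside.
- screwdriver: screwdriver, 150 mm long, lying on the table near the robot; leave alone.
- spool: steel wire spool, 60 mm across, 40 mm tall, on the table; leave alone. Origin: centre of its underside.
- brush: small brush, 140 mm long, lying on the table; leave alone.
- offcut: green circuit board offcut 50 x 80 x 4 mm, lying on the table; leave alone. Origin: centre of its underside.

How it is judged (in metres and radians):
On the way:
1. the 38 mm spacer stands upright on the spot, let go, with the clamp still open (horizontal distance between spacer_38 and spot below 0.008 m and z of spacer_38 in the frame of spot between -0.003 and 0.003 m and angle between spacer_38's own z axis and vertical below 0.08 rad and contact force between the fingers and spacer_38 below 0.1 N and value of joint clamp above 1.2 rad), for 0.2 s.
At the end, for the whole second after the job is handed in: The 38 mm spacer stands upright (within 0.08 rad) on the board with its axis within 8 mm of the spot's centre, let go and at rest, and the clamp arm rests on it, level within 0.06 rad and still; the other spacers (15 mm, not tipped) and the bystanders (30 mm) are where they were (horizontal distance between spacer_38 and spot below 0.008 m and z of spacer_38 in the frame of spot between -0.003 and 0.003 m and angle between spacer_38's own z axis and vertical below 0.08 rad and contact force between the fingers and spacer_38 below 0.1 N and value of joint clamp between -0.06 and 0.06 rad and velocity of joint clamp between -0.05 and 0.05 rad/s and contact force between clamp and spacer_38 above 0.2 N and linear speed of spacer_38 below 0.02 m/s); the robot touches nothing.
It fails at once if one of the other three spacers is moved by more than 15 mm or tipped (distance of any of spacer_22, spacer_30, spacer_46 from where it was at the start of the episode above 0.015 m or angle between any of spacer_22, spacer_30, spacer_46's own z axis and vertical above 0.3 rad).
It fails at once if a bystander (nut, jar, screwdriver, spool, brush, offcut) is moved by more than 30 mm (distance of any of nut, jar, screwdriver, spool, brush, offcut from where it was at the start of the episode above 0.03 m).
It also fails if it takes over 56 s, if anything falls off the work surface, if the arm or the gripper's body presses on something with over 40 N, if the wrist force passes 120 N, or if a joint passes its speed limit or range.

## Working session

There is one attempt and no reset: what is moved stays moved. The work goes in short steps, each a Python script; the robot and the scene stay as the last script left them, time stands still between calls to the robot, and variables do not carry over. Pictures are saved under pics/ and viewed, at most 10 in all, crops included, and the job is handed in when it is done.

```bash
mkdir -p pics; ls
cat > h.py <<'E'
import numpy as np, cv2
from cell import robot, grip, kin, viewer
from scipy.spatial.transform import Rotation as Rn
def w(cam,p):
    i=viewer.camera_info(cam); return np.array(i["R"]).T@(np.array(p)-np.array(i["t"]))
def save(cam,fn):
    im=viewer.read_camera(cam); cv2.imwrite("pics/"+fn,im[:,:,::-1]); return im
E
python3 - <<'E'
from h import *
np.set_printoptions(precision=1,suppress=True)
for c in ("scene","top"):
    save(c,c+"0.png")
    for n in ["spacer_22","spacer_30","spacer_38","spacer_46","stand","nest","spot","clamp_grip","clamp_hinge","jar","nut","spool"]:
        for d in viewer.pinpoint(n,c)[:4]: print(c,n,round(d["confidence"],2),w(c,d["at"]))
o=robot.observe();print(o["t"],o["tcp_rot"],o["grip_width"])
E
```

```text
pics
scene spacer_22 0.61 [569.  282.2   1.5]
scene spacer_22 0.54 [553.  171.5   5. ]
scene spacer_22 0.46 [560.4 226.2   2.6]
scene spacer_22 0.38 [557.5 105.1   2.8]
scene spacer_30 0.61 [569.  282.2   1.5]
scene spacer_30 0.54 [553.  171.5   5. ]
scene spacer_30 0.46 [560.4 226.2   2.6]
scene spacer_30 0.38 [557.5 105.1   2.8]
scene spacer_38 0.61 [569.  282.2   1.5]
scene spacer_38 0.54 [553.  171.5   5. ]
scene spacer_38 0.46 [560.4 226.2   2.6]
scene spacer_38 0.38 [557.5 105.1   2.8]
scene spacer_46 0.61 [569.  282.2   1.5]
scene spacer_46 0.54 [553.  171.5   5. ]
scene spacer_46 0.46 [560.4 226.2   2.6]
scene spacer_46 0.38 [557.5 105.1   2.8]
scene stand 0.75 [576.8 194.7  -2.2]
scene nest 0.87 [ 608.3 -175.5   -2.5]
scene spot 0.71 [ 595.1 -174.7    9.7]
scene clamp_grip 0.52 [ 649.7 -177.7  178.8]
scene clamp_hinge 0.72 [ 664.2 -180.    59.8]
scene nut 0.36 [609.1 200.9   6.9]
scene spool 0.93 [538.5 501.   -0.1]
top spacer_22 0.56 [561.1 165.2   5.7]
top spacer_22 0.51 [549.5 104.9   5.9]
top spacer_22 0.42 [567.5 281.1   3. ]
top spacer_22 0.39 [560.1 222.4   9.3]
top spacer_30 0.56 [561.1 165.2   5.7]
top spacer_30 0.51 [549.5 104.9   5.9]
top spacer_30 0.42 [567.5 281.1   3. ]
top spacer_30 0.39 [560.1 222.4   9.3]
top spacer_38 0.56 [561.1 165.2   5.7]
top spacer_38 0.51 [549.5 104.9   5.9]
top spacer_38 0.42 [567.5 281.1   3. ]
top spacer_38 0.39 [560.1 222.4   9.3]
top spacer_46 0.56 [561.1 165.2   5.7]
top spacer_46 0.51 [549.5 104.9   5.9]
top spacer_46 0.42 [567.5 281.1   3. ]
top spacer_46 0.39 [560.1 222.4   9.3]
top stand 0.74 [573.4 196.4   2.9]
top nest 0.57 [ 610.2 -173.1   -1.3]
top spot 0.69 [ 592.2 -171.6   10.3]
top clamp_grip 0.62 [ 650.4 -180.3  174.9]
top clamp_hinge 0.87 [ 660.2 -183.3   60.3]
top jar 0.51 [ 689.4 -119.6    8.3]
top spool 0.63 [536.1 509.4  -0.3]
1.3 [0.6 3.1 0. ] 0.9966148230676839
```

View pics/scene0.png

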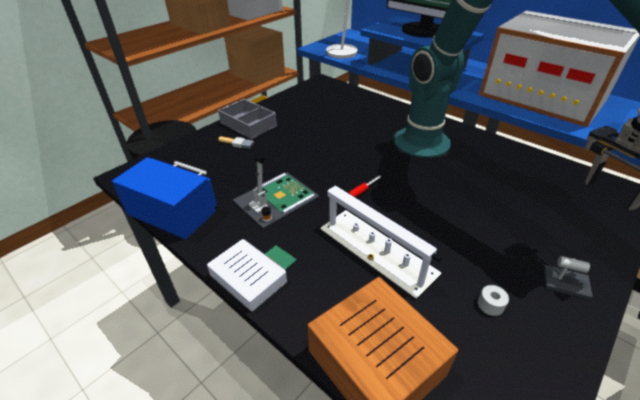

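View pics/top0.png

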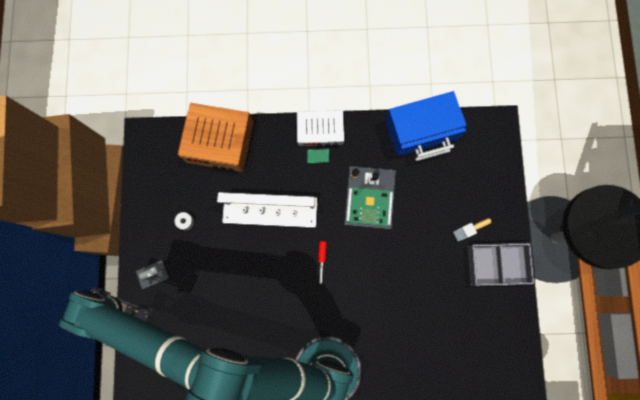

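Run:
```python
from h import *
np.set_printoptions(precision=1,suppress=True)
def proj(c,X):
    i=viewer.camera_info(c);p=np.array(i["camera_matrix"])@(np.array(i["R"])@np.array(X)+np.array(i["t"]));return p[:2]/p[2]
for c in ("scene","top"):
    i=viewer.camera_info(c); print(c,"pos",-np.array(i["R"]).T@i["t"])
for s in [(553,105),(557,167),(560,224),(568,282)]:
    print(s,[proj("scene",(*s,6+h)) for h in (0,22,30,38,46)])
viewer.read_camera("scene")
for d in viewer.silhouettes("spacer_38","scene")[:6]:
    ys,xs=np.where(d["mask"]);print(d["confidence"],xs.min(),xs.max(),ys.min(),ys.max(),len(xs))
```

```text
scene pos [1207.8  559.1  798.2]
top pos [ 280.8  -15.5 1828.2]
(553, 105) [array([355.5, 228.7]), array([355.8, 223.3]), array([356. , 221.3]), array([356.1, 219.2]), array([356.3, 217.2])]
(557, 167) [array([372. , 239.6]), array([372.6, 234.2]), array([372.8, 232.2]), array([373.1, 230.2]), array([373.3, 228.1])]
(560, 224) [array([388.3, 250.2]), array([389.1, 244.7]), array([389.4, 242.7]), array([389.8, 240.7]), array([390.1, 238.6])]
(568, 282) [array([404.8, 262.7]), array([405.9, 257.2]), array([406.4, 255.2]), array([406.8, 253.1]), array([407.2, 251.1])]
0.61 384 391 239 253 87
0.56 403 410 253 265 81
0.53 369 375 231 242 61
0.44 353 358 223 231 46
```

The scene view shows four spacers in the row, at about (355,226), (372,236), (388,246) and (406,259). Mask heights of 8, 11, 14 and 12 px read as 22, 30, 46 and 38 mm for y = 105, 167, 224 and 282. The top view agrees on the layout: the stand is at (270,210), and the nest with its upright clamp is at (370,197). I'll go close to (568,282) and check with the wrist camera.

```bash
cat >> h.py <<'E'
def ori(psi,lean):
    s,c=np.sin(lean),np.cos(lean); z=np.array([s*np.cos(psi),s*np.sin(psi),-c]); y=np.array([-np.sin(psi),np.cos(psi),0])
    return Rn.from_matrix(np.c_[np.cross(y,z),y,z]).as_rotvec(), z
def tcp(g,psi,lean,back=0):
    r,z=ori(psi,lean); return np.array(g,float)+z*(19-back), r
E
python3 - <<'E'
from h import *
np.set_printoptions(precision=2,suppress=True)
for g,ps in (((568,282,34),-.08),((593.5,-173,40),-.12),((650,-179,177),-.12),((544,-168,60),-.12)):
    for ln in (.6,.79,1.0):
        for b in (0,120):
            q=kin.ik(*tcp(g,ps,ln,b)); print(g,ln,b,q if q is None else np.array(q))
robot.movep(*tcp((568,282,34),-.08,.79,140))
save("wrist","w1.png")
for d in viewer.pinpoint("spacer_38","wrist")[:6]: print(d["confidence"],w("wrist",d["at"]))
for d in viewer.pinpoint("stand","wrist")[:1]: print("stand",d["confidence"],w("wrist",d["at"]))
for d in viewer.silhouettes("spacer_38","wrist")[:6]:
    ys,xs=np.where(d["mask"]);print(d["confidence"],xs.min(),xs.max(),ys.min(),ys.max(),len(xs))
o=robot.observe();print(o["t"],o["tcp_pos"])
print(viewer.camera_info("wrist"))
E
```

```text
(568, 282, 34) 0.6 0 [-0.7   0.63 -0.01  2.11  1.68  0.42 -0.82]
(568, 282, 34) 0.6 120 [-1.2   0.4   0.45  2.23  1.08  0.33 -0.33]
(568, 282, 34) 0.79 0 [-1.13  0.73  0.41  2.2   2.16  0.43 -1.5 ]
(568, 282, 34) 0.79 120 [-1.41  0.5   0.55  2.34  1.72  0.42 -1.13]
(568, 282, 34) 1.0 0 [-1.27  0.87  0.49  2.25  2.24  0.65 -1.77]
(568, 282, 34) 1.0 120 [-1.49  0.67  0.48  2.4   1.93  0.68 -1.56]
(593.5, -173, 40) 0.6 0 [ 0.99  0.81 -0.88  2.17  2.15  0.47 -0.14]
(593.5, -173, 40) 0.6 120 [ 1.04  0.43 -0.84  2.3   1.87  0.2  -0.02]
(593.5, -173, 40) 0.79 0 [ 0.72  0.71 -0.49  2.28  3.    0.57 -1.08]
(593.5, -173, 40) 0.79 120 None
(593.5, -173, 40) 1.0 0 [ 0.44  0.77 -0.14  2.37  3.3   0.98 -1.46]
(593.5, -173, 40) 1.0 120 None
(650, -179, 177) 0.6 0 [ 0.64  0.42 -0.46  2.03  0.66  0.16  1.09]
(650, -179, 177) 0.6 120 [-0.02  0.11  0.32  2.13 -0.4   0.34  2.07]
(650, -179, 177) 0.79 0 [ 0.98  0.56 -0.86  2.13  2.24  0.3  -0.34]
(650, -179, 177) 0.79 120 [ 1.44  0.35 -1.27  2.24  1.64  0.19  0.22]
(650, -179, 177) 1.0 0 [ 0.28  0.44  0.    2.28  3.39  0.59 -1.69]
(650, -179, 177) 1.0 12
[... 157 characters left out ...]
0.79 0 [ 1.26  1.   -1.11  2.37  2.54  0.75 -0.28]
(544, -168, 60) 0.79 120 None
(544, -168, 60) 1.0 0 None
(544, -168, 60) 1.0 120 None
0.95 [566.8  281.84  12.64]
0.79 [560.09 168.92   7.65]
0.57 [566.64 222.37   3.89]
0.54 [552.3  106.45   5.65]
0.35 [ 696.09 -120.63    6.63]
stand 0.81 [570.68 196.05   0.91]
0.84 193 213 167 199 504
0.75 146 163 168 193 337
0.74 310 328 166 207 712
0.59 245 266 167 214 757
3.0917 [482.55 289.61 119.41]
{'camera_matrix': array([[309.71,   0.  , 318.15],
       [  0.  , 309.71, 198.61],
       [  0.  ,   0.  ,   1.  ]]), 'R': array([[ 0.08,  1.  ,  0.  ],
       [ 0.51, -0.04,  0.86],
       [ 0.85, -0.07, -0.51]]), 't': array([-328.06, -313.74, -148.76])}
```

View pics/w1.png

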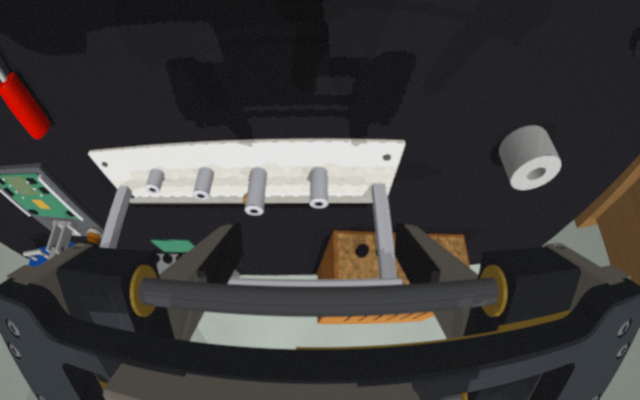

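The wrist view (inverted) confirms it: the spacer at (319,186) is the second tallest, and the tallest is its neighbour at (255,190). I'll refine the position from the top-face pixel and grasp.

```bash
cat >> h.py <<'E'
def ray(u,v,z,i=None):
    i=i or viewer.camera_info("wrist");K=i["camera_matrix"];R=np.array(i["R"]);C=-R.T@np.array(i["t"])
    p=np.array([u-K[0][2],v-K[1][2]]);r=np.hypot(*p);th=r/K[0][0]
    d=R.T@np.r_[p/max(r,1e-9)*np.sin(th),np.cos(th)]
    return C+d*(z-C[2])/d[2]
E
python3 - <<'E'
from h import *
np.set_printoptions(precision=2,suppress=True)
print("top",ray(319,202,44),"base",ray(319,169,6))
L=.68
for ps in (-.12,-.28,-.45):
  for b in (0,50,80):
    q=kin.ik(*tcp((593.5,-173,40),ps,L,b)); print(ps,b,q if q is None else np.array(q))
g=(568,282,34)
grip(.45)
p,r=tcp(g,-.08,L,60)
robot.movep(*tcp(g,-.08,L,110)); robot.servo_line(p)
save("wrist","w2.png")
for d in viewer.silhouettes("spacer_38","wrist")[:4]:
    ys,xs=np.where(d["mask"]);print(d["confidence"],xs.min(),xs.max(),ys.min(),ys.max(),len(xs))
for d in viewer.pinpoint("spacer_38","wrist")[:4]: print(d["confidence"],w("wrist",d["at"]))
i=viewer.camera_info("wrist");np.save("i2.npy",i,allow_pickle=True)
print(robot.observe()["t"],robot.observe()["joints"])
E
```

```text
top [567.3  284.44  44.  ] base [566.12 284.61   6.  ]
-0.12 0 [ 0.14  0.61  0.17  2.27  3.56  0.44 -1.89]
-0.12 50 [ 0.13  0.49  0.19  2.34  3.62  0.4  -1.94]
-0.12 80 [ 0.12  0.41  0.21  2.38  3.68  0.36 -1.99]
-0.28 0 [ 0.    0.61  0.24  2.28  3.28  0.42 -1.85]
-0.28 50 [-0.04  0.49  0.28  2.35  3.3   0.37 -1.85]
-0.28 80 [-0.08  0.41  0.31  2.39  3.31  0.33 -1.86]
-0.45 0 [-0.15  0.62  0.33  2.28  3.    0.38 -1.81]
-0.45 50 [-0.23  0.51  0.39  2.35  2.96  0.33 -1.78]
-0.45 80 [-0.31  0.44  0.46  2.39  2.94  0.29 -1.76]
0.93 221 254 186 248 1447
0.88 309 332 186 239 1169
0.81 157 187 184 226 896
0.75 104 127 186 216 522
0.91 [561.36 169.24   6.04]
0.74 [553.18 105.89   6.51]
0.64 [568.93 219.39   9.76]
0.63 [568.45 282.03   8.41]
4.95 [-1.22  0.57  0.5   2.23  1.73  0.27 -1.03]
```

View pics/w2.png

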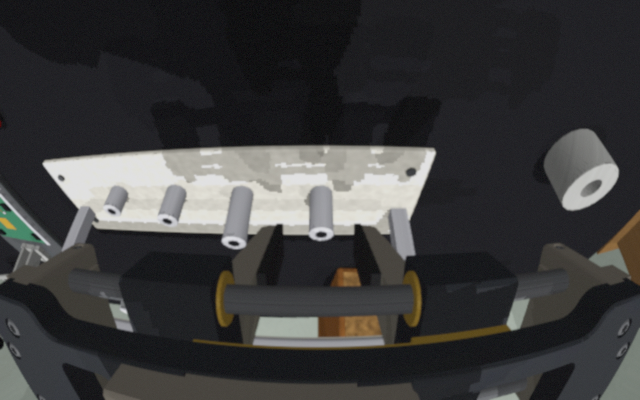

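The picture shows the spacer centred between the fingers, with its top at (321,233), and the neighbours clear. Grasping now.

Run:
```python
from h import *
np.set_printoptions(precision=2,suppress=True)
t=ray(321,233,44);print("top",t)
g=np.r_[(t[:2]+[568,282.5])/2,34]; g[0]=np.clip(g[0],564,571); print(g)
L=.68
p,r=tcp(g,-.08,L); robot.servo_line(p,feed=60,rotation=r)
print(robot.observe()["contact_force"])
grip(.1,20); o=robot.observe(); print(o["grip_width"]*92,o["grip_force"],o["contact_force"])
p,_=tcp(g,-.08,L,100); robot.servo_line(p,feed=120)
o=robot.observe(); print(o["t"],o["grip_width"]*92,o["grip_force"])
save("wrist","w3.png")
```

```text
top [571.29 285.13  44.  ]
[569.64 283.81  34.  ]
[-0.6  0.1  0.5]
17.10032838734971 19.99971181154251 [-1.26 -0.16  1.56]
7.5833 17.4535485569461 19.999127984046936
```

View pics/w3.png

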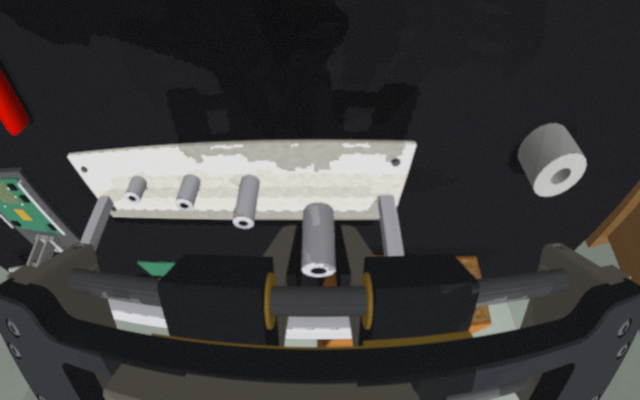

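Held firmly and upright, with the other spacers untouched. I'll lift clear of the bar's posts, carry it over, and look at the spot from near.

Run:
```python
from h import *
np.set_printoptions(precision=2,suppress=True)
L=.68; ps=-.28
o=robot.observe(); z=ori(-.08,L)[1]; gp=np.array(o["tcp_pos"])-19*z
t=ray(318,269,gp[2]+10); print("grasp pt",gp,"top",t,"off",t-gp)
robot.servo_line(np.array(o["tcp_pos"])+[0,0,110],feed=200)
robot.movep(*tcp((560,-164,150),ps,L))
o=robot.observe();print(o["t"],o["tcp_pos"],o["joints"],o["grip_width"]*92)
save("wrist","w4.png")
for n in ("spot","clamp_hinge","clamp_grip","nest","spacer_38"):
    for d in viewer.pinpoint(n,"wrist")[:1]: print(n,d["confidence"],w("wrist",d["at"]))
save("top","t4.png")
for n in ("spot","clamp_hinge","clamp_grip"):
    for d in viewer.pinpoint(n,"top")[:1]: print(n,d["confidence"],w("top",d["at"]))
```

```text
grasp pt [507.08 288.55 111.44] top [506.64 289.31 121.44] off [-0.44  0.76 10.  ]
10.2583 [ 571.85 -166.39  135.15] [ 0.41  0.32 -0.23  2.31  2.53  0.2  -1.  ] 17.709848404549167
spot 0.56 [ 593.99 -174.96   12.01]
clamp_hinge 0.93 [ 661.97 -178.63   59.42]
clamp_grip 0.74 [ 649.28 -183.85  177.71]
nest 0.63 [ 609.55 -172.42    0.79]
spacer_38 0.82 [554.28 105.27   2.1 ]
spot 0.92 [ 587.9  -172.39    8.31]
clamp_hinge 0.9 [ 663.28 -182.34   59.08]
clamp_grip 0.47 [ 648.24 -176.04  177.65]
```

View pics/w4.png

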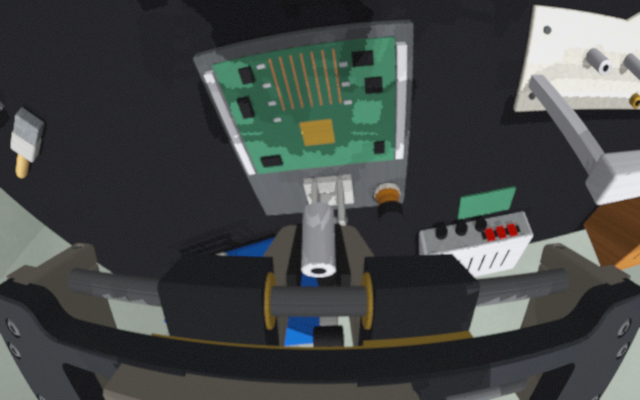

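The picture shows the brass square at about (318,132), unobstructed, and the spacer held straight at (318,240). I'll segment the square for a precise centre, then place the spacer.

Run:
```python
from h import *
np.set_printoptions(precision=2,suppress=True)
L=.68; ps=-.28
im=cv2.imread("pics/w4.png"); hsv=cv2.cvtColor(im,cv2.COLOR_BGR2HSV)
m=cv2.inRange(hsv,(15,120,110),(30,255,255)); m[:105]=0;m[160:]=0;m[:,:285]=0;m[:,350:]=0
m=cv2.morphologyEx(m,cv2.MORPH_OPEN,np.ones((3,3)))
c=max(cv2.findContours(m,cv2.RETR_EXTERNAL,cv2.CHAIN_APPROX_NONE)[0],key=cv2.contourArea)
P=np.array([ray(*q[0],12)[:2] for q in c],np.float32)
rc=cv2.minAreaRect(P); print("square",rc, "approx 28"); 
a=ray(398,50,14);b=ray(405,155,14);print("rail dir",np.arctan2(b[1]-a[1],b[0]-a[0]))
s=np.array(rc[0]); g0=np.r_[s+[0.3,-0.5],12+28]
print("target",g0)
if abs(s[0]-593)<8 and abs(s[1]+174)<8:
    p,r=tcp(g0+[0,0,40],ps,L); robot.servo_line(p,feed=120,rotation=r)
    print(robot.observe()["t"]); save("wrist","w5.png")
```

```text
square ((593.5617065429688, -173.92532348632812), (28.172067642211914, 28.3552303314209), 82.78071594238281) approx 28
rail dir -0.047610156409056685
target [ 593.86 -174.43   40.  ]
11.5583
```

View pics/w5.png

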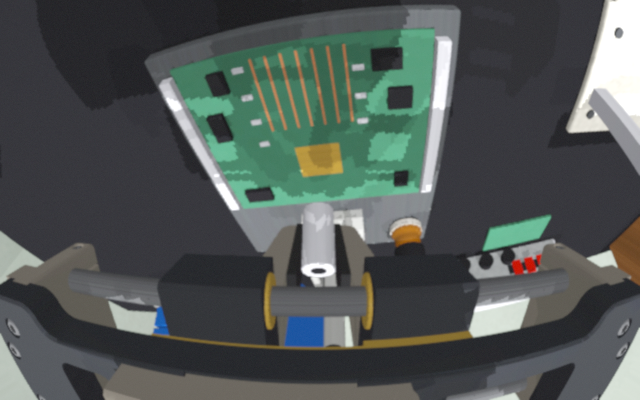

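The square measures 28.2 × 28.4 mm and the yaw is −0.126, so the fix is good. Lowering now.

Run:
```python
from h import *
np.set_printoptions(precision=2,suppress=True)
L=.68; ps=-.28; g=np.array([593.86,-174.43,40])
p,r=tcp(g,ps,L)
f0=np.array(robot.observe()["contact_force"])
robot.servo_line(p+[0,0,4],feed=60)
for dz in (2,1.2,.6,.1,-.4,-.9):
    robot.servo_line(p+[0,0,dz],feed=15); f=np.array(robot.observe()["contact_force"])-f0; print(dz,f)
    if f[2]>2.5: break
grip(.42); o=robot.observe();print(o["t"],o["grip_width"]*92,o["contact_force"])
robot.hold(.25)
p,_=tcp(g,ps,L,75); robot.servo_line(p,feed=120)
o=robot.observe();print(o["t"],o["joints"]); save("wrist","w6.png")
for n in ("spacer_38","clamp_grip","clamp_hinge"):
  for d in viewer.pinpoint(n,"wrist")[:3]: print(n,d["confidence"],w("wrist",d["at"]))
i=viewer.camera_info("wrist");np.save("i6.npy",i,allow_pickle=True)
```

```text
2 [-0.01 -0.24 -0.33]
1.2 [-0.63 -0.69  0.54]
0.6 [ 0.04 -0.34 -0.09]
0.1 [0.88 0.33 0.92]
-0.4 [-2.99 -0.06  4.91]
14.1333 38.64466930845757 [ 0.11 -0.19  0.06]
15.1583 [ 0.51  0.44 -0.34  2.35  2.65  0.36 -1.08]
spacer_38 0.73 [553.22 104.8    5.2 ]
spacer_38 0.62 [ 593.17 -176.66   13.63]
clamp_hinge 0.82 [ 662.84 -181.69   61.54]
```

View pics/w6.png

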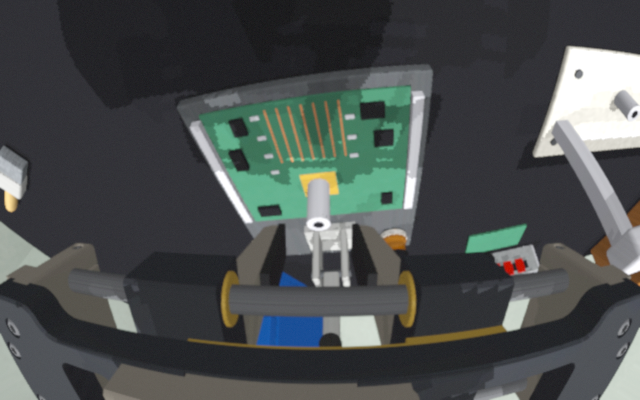

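The spacer stands on the square, released. Next I approach the clamp's cross-grip from the robot side, and check before closing.

```bash
cat >> h.py <<'E'
H=np.array([663.,-182.7,60.]); PS=-.126
def gp(a,r=118): return H+r*np.array([-np.cos(a)*np.cos(PS),-np.cos(a)*np.sin(PS),np.sin(a)])
E
python3 - <<'E'
from h import *
np.set_printoptions(precision=2,suppress=True)
L=.6
p=np.array(robot.observe()["tcp_pos"])
robot.servo_line(p+[-20,0,100],feed=200)
robot.movep(*tcp(gp(1.45),PS,L,90))
o=robot.observe();print(o["t"],o["joints"]); save("wrist","w7.png")
for n in ("clamp_grip","clamp_hinge","spacer_38"):
  for d in viewer.pinpoint(n,"wrist")[:3]: print(n,d["confidence"],w("wrist",d["at"]))
print(gp(1.45))
for L in (.5,.6,.7):
  for a in (1.45,1.1,.7,.35,0): print(L,a,kin.ik(*tcp(gp(a),PS,L)))
E
```

```text
Traceback (most recent call last):
cell.IKError: the arm cannot follow that straight line within its joint ranges
```

Run:
```python
from h import *
np.set_printoptions(precision=2,suppress=True)
print(kin.ik(*tcp(gp(1.45),PS,.6,70)))
p=np.array(robot.observe()["tcp_pos"])
for L in (.6,.5,.4,.3):
    try:
        q,r=tcp((560,-170,230),PS,L); robot.servo_line(q,feed=200,rotation=r); print("up",L); break
    except robot.IKError: print("no",L)
for L in (.6,.5,.4):
    q,r=tcp(gp(1.45),PS,L,80)
    if kin.ik(q,r) is not None: robot.movep(q,r); print("pre",L); break
o=robot.observe();print(o["t"],o["joints"]); save("wrist","w7.png")
for n in ("clamp_grip","clamp_hinge","spacer_38"):
  for d in viewer.pinpoint(n,"wrist")[:3]: print(n,d["confidence"],w("wrist",d["at"]))
print(gp(1.45))
for L in (.4,.5,.6,.7):
  for a in (1.45,1.1,.7,.35,0): print(L,a,kin.ik(*tcp(gp(a),PS,L)))
```

```text
[ 1.29  0.61 -1.31  2.04  1.22  0.56  0.7 ]
no 0.6
no 0.5
no 0.4
no 0.3
pre 0.6
16.9583 [ 1.31  0.57 -1.31  2.05  1.16  0.54  0.75]
clamp_grip 0.72 [ 647.8  -183.91  178.5 ]
clamp_hinge 0.55 [ 664.38 -182.68   58.67]
spacer_38 0.95 [ 591.26 -175.65   15.67]
spacer_38 0.78 [554.58 104.36   6.49]
spacer_38 0.76 [564.21 219.87   7.36]
[ 648.89 -180.91  177.14]
0.4 1.45 [ 1.08  0.76 -1.18  1.86  1.09  0.77  0.86]
0.4 1.1 [ 1.13  0.72 -1.19  1.96  1.11  0.71  0.81]
0.4 0.7 [ 1.15  0.7  -1.15  2.06  1.18  0.63  0.73]
0.4 0.35 [ 1.11  0.7  -1.06  2.12  1.29  0.55  0.62]
0.4 0 [ 1.02  0.71 -0.93  2.15  1.45  0.47  0.47]
0.5 1.45 [ 1.09  0.71 -1.14  1.93  1.2   0.62  0.75]
0.5 1.1 [ 1.14  0.67 -1.14  2.03  1.24  0.56  0.69]
0.5 0.7 [ 1.14  0.63 -1.07  2.13  1.35  0.47  0.56]
0.5 0.35 [ 1.07  0.62 -0.95  2.19  1.54  0.39  0.36]
0.5 0 [ 0.96  0.65 -0.81  2.22  1.83  0.35  0.07]
0.6 1.45 [ 1.07  0.64 -1.05  2.01  1.36  0.46  0.56]
0.6 1.1 [ 1.11  0.59 -1.04  2.1   1.44  0.4   0.46]
0.6 0.7 [ 1.07  0.56 -0.94  2.2   1.69  0.32  0.2 ]
0.6 0.35 [ 0.96  0.55 -0.79  2.26  2.09  0.28 -0.22]
0.6 0 [ 1.03  0.71 -0.88  2.28  2.22  0.43 -0.26]
0.7 1.45 [ 1.01  0.57 -0.93  2.07  1.71  0.31  0.18]
0.7 1.1 [ 1.02  0.52 -0.89  2.17  1.94  0.27 -0.06]
0.7 0.7 [ 1.04  0.54 -0.88  2.26  2.26  0.31 -0.36]
0.7 0.35 [ 1.28  0.88 -1.21  2.3   2.16  0.64 -0.04]
0.7 0 [ 1.25  0.98 -1.15  2.32  2.3   0.71 -0.12]
```

View pics/w7.png

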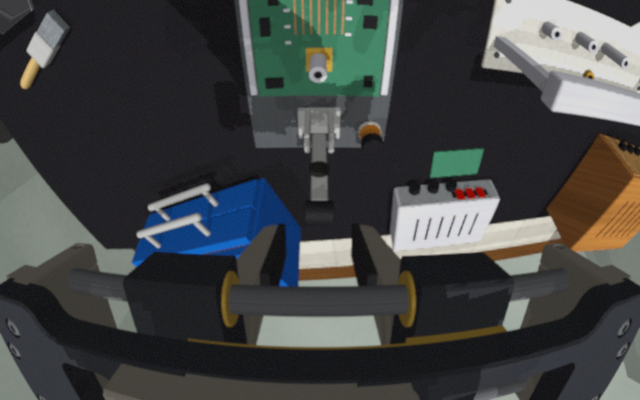

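The view shows the grip at (319,212), centred between the open fingers, and the spacer upright on the square at (318,68). Now I grip it, swing it down in short chords, stop just above level and let go.

Run:
```python
from h import *
np.set_printoptions(precision=2,suppress=True)
L=.45; A=1.46
p,r=tcp(gp(A),PS,L,40); robot.servo_line(p,feed=100,rotation=r)
p,r=tcp(gp(A),PS,L); robot.servo_line(p,feed=60)
print("f",robot.observe()["contact_force"])
grip(.1,6); o=robot.observe(); print("w",o["grip_width"]*92,o["grip_force"],o["t"])
if 19<o["grip_width"]*92<25:
    f0=np.array(o["contact_force"])
    for a in list(np.arange(1.36,.15,-.1))+[.1,.07,.05,.04]:
        robot.servo_line(tcp(gp(a),PS,L)[0],feed=60)
        f=np.array(robot.observe()["contact_force"])-f0; print(round(a,2),f)
        if np.linalg.norm(f)>15: print("STOP"); break
o=robot.observe(); print(o["t"],o["grip_width"]*92); save("wrist","w8.png")
```

```text
f [-0.42 -0.2   0.01]
w 21.892116723145588 6.000061333179474 18.925
1.36 [-0.5   1.15  1.56]
1.26 [-1.83  2.11 -0.24]
1.16 [-1.79  2.93 -0.67]
1.06 [-0.34  3.6  -1.82]
0.96 [-0.28  5.31 -2.07]
0.86 [ 0.24  4.24 -2.96]
0.76 [ 2.37  3.66 -3.49]
0.66 [ 1.7   4.17 -4.42]
0.56 [ 2.5   5.71 -5.16]
0.46 [ 3.45  4.45 -4.31]
0.36 [ 2.72  4.22 -4.22]
0.26 [ 2.47  3.05 -3.86]
0.16 [ 2.02  4.21 -3.81]
0.1 [ 2.51  4.03 -4.03]
0.07 [ 2.11  4.27 -2.45]
0.05 [ 2.21  3.72 -2.66]
0.04 [ 1.63  3.68 -2.94]
24.4917 22.22227217719148
```

View pics/w8.png

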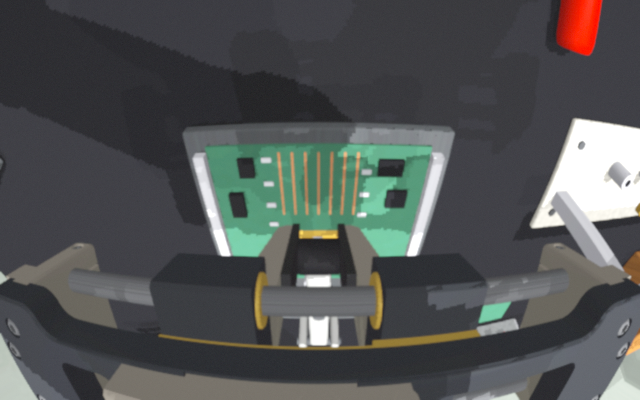

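The arm is still in the fingers just above the spacer, with its weight still carried. I'll lower to contact, release and back off.

Run:
```python
from h import *
np.set_printoptions(precision=2,suppress=True)
L=.45
f0=np.array(robot.observe()["contact_force"])
for a in (.03,.02,.01,0,-.01):
    robot.servo_line(tcp(gp(a),PS,L)[0],feed=20)
    f=np.array(robot.observe()["contact_force"])-f0; print(a,f)
    if f[2]>2.5: break
grip(.42); robot.hold(.3)
z=ori(PS,L)[1]; p=np.array(robot.observe()["tcp_pos"])
for b in (90,70,50):
    try: robot.servo_line(p-b*z,feed=80); break
    except robot.IKError: print("no",b)
robot.hold(.5)
o=robot.observe(); print(b,o["t"],o["contact_force"]); save("wrist","w9.png")
for c in ("wrist","scene"):
  if c=="scene": save("scene","s9.png")
  for n in ("clamp_grip","clamp_hinge","spacer_38"):
    for d in viewer.pinpoint(n,c)[:4]: print(c,n,d["confidence"],w(c,d["at"]))
```

```text
0.03 [1.56 0.46 1.54]
0.02 [ 1.11 -0.81  1.42]
0.01 [0.6  0.22 2.14]
0 [ 1.23 -0.92  1.14]
-0.01 [-0.53 -0.28  5.57]
90 28.3083 [-0.84  0.14 -0.56]
wrist clamp_grip 0.93 [ 542.97 -172.77   61.34]
wrist clamp_hinge 0.76 [ 665.68 -180.31   59.1 ]
wrist clamp_hinge 0.31 [572.43 194.71   2.27]
wrist spacer_38 0.8 [553.98 107.12   3.57]
wrist spacer_38 0.68 [567.35 216.91   6.42]
wrist spacer_38 0.54 [560.06 167.03   9.16]
scene clamp_grip 0.48 [ 543.38 -163.25   62.88]
scene clamp_hinge 0.61 [ 663.75 -177.4    60.84]
scene spacer_38 0.5 [553.88 170.97   6.59]
scene spacer_38 0.42 [ 592.17 -174.48    6.94]
scene spacer_38 0.4 [557.88 226.67   0.43]
scene spacer_38 0.37 [552.62 102.29   4.02]
```

View pics/w9.png

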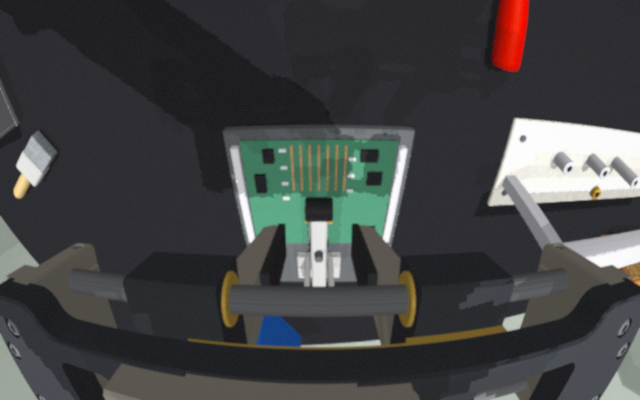

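The clamp arm lies level: the networks put the grip at z ≈ 61 mm and the spacer at (592,−174). The fingers are clear, so I'm handing in.

```bash
python3 -c "
from h import *
print(robot.job_done())"
```

```text
the job is handed in; nothing more can be done
None
```

I stood the 38 mm spacer on the brass square, swung the clamp arm down level onto it and handed the job in at about 28 s; the hand-in returned no verdict, and I viewed 11 pictures, one over the limit of 10.

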